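# Move the tint jars to the new rack in reverse order

## Task

Move the four pigment jars from the wooden rack into the empty metal rack in reverse order: the jar nearest the red end of the wooden rack goes into the pocket farthest from the red end of the metal rack, and so on, until the jar farthest from the wooden rack's red end stands next to the red end of the metal rack. Stand each jar upright on the floor of its own pocket, never tip one over, and leave the screwdriver, the marker and the dropper bottle beside the racks where they are.

Things in the scene. Friction and masses are not known exactly. Their poses are not given: they have to be found in the camera images.
- old_rack: Pale wooden jar rack, 60 x 238 x 20 mm, with four square pockets 40 x 40 mm (floor 8 mm above the table, rims at 16 mm) at x = 0, y = -75, -25, 25, 75 mm. Red block, 14 mm thick, 20 mm high, on the +y end, dark grey one on the -y end. Origin: centre of the 60 x 238 mm underside; y along the row to the red end, z up. Fixed. A 28 mm wide, 10 mm high dark ledge on its -x side carries the colour labels.
- new_rack: Bare aluminium jar rack, pale silver-grey, 60 x 238 x 20 mm, empty at the start, no ledge, with four square pockets 40 x 40 mm (floor 8 mm above the table, rims at 16 mm) at x = 0, y = -75, -25, 25, 75 mm. Red block, 14 mm thick, 20 mm high, on the +y end, dark grey one on the -y end. Origin: centre of the 60 x 238 mm underside; y along the row to the red end, z up. Fixed.
- jar_red: Red pigment jar with a white screw cap, round, 27 mm in diameter, 48 mm tall (cap from 36 mm up), about 15 g; at the start upright in a pocket of the old rack, beside the red label. Origin: centre of its underside, z up along the jar.
- jar_yellow: Yellow pigment jar with a white screw cap, round, 27 mm in diameter, 48 mm tall (cap from 36 mm up), about 15 g; at the start upright in a pocket of the old rack, beside the yellow label. Origin: centre of its underside, z up along the jar.
- jar_blue: Dark blue pigment jar with a white screw cap, round, 27 mm in diameter, 48 mm tall (cap from 36 mm up), about 15 g; at the start upright in a pocket of the old rack, beside the blue label. Origin: centre of its underside, z up along the jar.
- jar_white: White to pale grey pigment jar with a white screw cap, round, 27 mm in diameter, 48 mm tall (cap from 36 mm up), about 15 g; at the start upright in a pocket of the old rack, beside the white label. Origin: centre of its underside, z up along the jar.
- label_red: Red colour label, a flat plate 22 x 32 x 4 mm fixed on the old rack's ledge in front of the pocket in which the red jar starts; the pocket's centre lies 43 mm from it in +x of the rack (the label's axes are parallel to the rack's). It stays, and so records the old order. Origin: centre of its underside.
- label_yellow: Yellow colour label, a flat plate 22 x 32 x 4 mm fixed on the old rack's ledge in front of the pocket in which the yellow jar starts; the pocket's centre lies 43 mm from it in +x of the rack (the label's axes are parallel to the rack's). It stays, and so records the old order. Origin: centre of its underside.
- label_blue: Blue colour label, a flat plate 22 x 32 x 4 mm fixed on the old rack's ledge in front of the pocket in which the blue jar starts; the pocket's centre lies 43 mm from it in +x of the rack (the label's axes are parallel to the rack's). It stays, and so records the old order. Origin: centre of its underside.
- label_white: White colour label, a flat plate 22 x 32 x 4 mm fixed on the old rack's ledge in front of the pocket in which the white jar starts; the pocket's centre lies 43 mm from it in +x of the rack (the label's axes are parallel to the rack's). It stays, and so records the old order. Origin: centre of its underside.
- dropper: Bystander: olive dropper bottle with white cap, standing, 20 mm in diameter, 67 mm tall; origin at the centre of its underside.
- screwdriver: Bystander: red-handled screwdriver lying flat, 29 x 191 x 29 mm, long along its y; origin under its centre.
- marker: Bystander: white marker pen with blue cap lying flat, 12 x 124 x 13 mm, long along its y; origin under its centre.
There are look-alikes about, which are no part of the job. What is shaped like the jar_blue but turquoise is not meant. Leave any turquoise look-alike of the jar_red alone.

How it is judged:
By the outcome, as a careful person would: the job done as asked, in the order asked, and still so for the second after the job is handed in, with the robot touching nothing.
It also fails if it takes over 83 s, if anything falls off the work surface, if the arm or the gripper's body presses on something with over 40 N, if the wrist force passes 120 N, or if a joint passes its speed limit or range.

## Robot

A 6-joint arm with a two-finger parallel gripper is mounted at the origin on a cart in front of the work surface, level with it; the furniture and walls round the work are solid. World frame = base frame: x ahead of the robot, y to its left, z up, the work surface at z = 0. Lengths are in mm, angles in rad, forces in N, time in s.
With the tool pointing down it reaches from about 350 to 875 mm from the base axis. Payload 4.2 kg.
Tool frame: the origin (TCP) lies midway between the tips of the shut fingers; the grasp point (between the pads) lies 19 mm behind it (arm.grasp_offset is the distance from the TCP to the grasp point, in mm); z points along the fingers, y is the direction in which the jaws open and shut (so a half turn about z gives the same grasp; the last joint's range is limited). The gripper opens to 85 mm and grips with 20 to 120 N. Pads are 22 mm wide; open, the fingers measure 114 mm over their backs; the gripper's body (76 mm by 85 mm) begins 54 mm behind the grasp point. The pads swing forward as they close: fully open they stand 13 mm farther back than shut.
Start: joints at [-1.081, 0.385, 0.008, 0, -1.194, -0.259], TCP at [142.99, -608.402, 231.312] pointing down, gripper open.
Joint ranges: [-3.14, 3.14], [-1.21, 2.06], [-1.07, 1.41], [-3.16, 2.05], [-2.99, -0.16], [-3.1, 3.1]. Speed limits (rad/s): [2.79, 2.79, 3.14, 3.14, 3.14, 3.14].

## Interface

Orientations are given as a unit quaternion [x, y, z, w].
In Python, from bench import arm gives the robot as it stands.
- The arm moves only by the tool move_arm, never from a script. Its argument "moves" is a list of rows, each an object with "gripper": the gripper's target within -1 to 1 (fully open at 1, half-way at 0, shut at -1); "xyz": the shift along the tool's x, y, z in cm, a list of three; "angular": the turn, a rotation vector about the tool's x, y, z in rad, a list of three. In form: [{"gripper": gripper, "xyz": [dx, dy, dz], "angular": [wx, wy, wz]}, ...]. A call has 1 to 10 rows; each row is the pose to reach, as a shift and turn from the pose commanded when the call began, along the tool's axes at that moment; what a row does not reach only later rows make up. A row lasts 1/8 s, in which the tool goes at most 62.5 mm and 10.7 degrees, less where a joint would pass 70% of its speed; a pose out of reach is approached as far as the arm can. A call with a gripper value outside its range is refused whole. The fingers move at their own pace and stop on an object; the grip force is fixed at half the most. Time passes only in rows, so rows that repeat a pose let the fingers close. It gives the time, the measured TCP pose, the force and the opening at its end, in the units of the state.
- arm.read_state(): the state, without advancing time (a new reading comes with each control period).
- arm.get_image(name): name is "scene" or "side" or "wrist"; returns (picture, depth): 480x640x3 uint8, blue, green, red; 480x640 float32, mm along the optical axis (not along the pixel's ray), 0 where there is no reading.
- arm.get_calibration(name): a dict with "camera_matrix" (3x3 intrinsics, pixels), "R" (3x3) and "t" (3): a world point X has camera coordinates R X + t. Camera axes: x right, y down, z forward; pixel columns grow to the right and rows downward; lengths in mm; the calibration is good to about 2 mm. A picture is of the moment at which its call begins: read the wrist's pose just before it. get_calibration takes no time and is no camera call; for the wrist camera it gives the pose at the moment of the call.
- arm.job_done(): hands the job in, once; it reports no verdict.
The state is a dict: "clock": time; "joints": joint angles; "joint_vel": joint speeds; "joint_efforts": joint torques, N m; "position": TCP position; "ee_rot": TCP orientation; "contact_force": force on the tool from outside, world axes, zero at the start; "wrist_torque": the same for the moment, N m; "gripper_width": finger opening in mm.
Only numpy, scipy, OpenCV 4.12 (cv2) and the standard library are available. Lean on these libraries where they do the work, as an engineer would, in place of code of your own. Each camera call takes 0.05 s, during which the arm holds its last target. There are 200 camera calls.

## Working session

There is one attempt and no reset: what is moved stays moved. The work goes in short steps, Python scripts to look and compute and a tool call to move; the robot and the scene stay as the last step left them, time stands still between calls to the robot, and variables do not carry over. Pictures are saved under pics/ and viewed, about 12 in all and at most 16, crops included, and the job is handed in when it is done.

Besides the shell and the picture viewer there is one more tool, called as name([rows], argument=value, ...), one row to a line, values as JSON. move_arm: Moves the arm, as the interface text tells. Its arguments: {"type":"object","properties":{"moves":{"type":"array","items":{"type":"object","properties":{"gripper":{"type":"number"},"xyz":{"type":"array","items":{"type":"number"}},"angular":{"type":"array","items":{"type":"number"}}}}}},"required":["moves"]}

```bash
ls; mkdir -p pics; python3 - <<'E'
from bench import arm
import cv2, numpy as np
print(arm.read_state())
for n in ("scene","side"):
    p,d=arm.get_image(n); c=arm.get_calibration(n)
    cv2.imwrite(f"pics/{n}0.png",p); np.savez(f"pics/{n}0.npz",p=p,d=d,K=c["camera_matrix"],R=c["R"],t=c["t"])
    R=np.array(c["R"]);print(n,-R.T@np.array(c["t"]).ravel(),R[2])
E
```

```text
pics
{'clock': 0.0, 'joints': array([-1.08136887e+00,  3.85556590e-01,  6.59898607e-03, -4.80359864e-04,
       -1.19398534e+00, -2.58615580e-01]), 'joint_vel': array([-2.90796275e-05,  1.26586646e-03, -2.90001138e-04,  1.24581353e-03,
        1.52102641e-03,  8.73238643e-04]), 'joint_efforts': array([-5.95526526e-04, -3.92289197e+01,  1.88396466e+01,  4.18595821e+00,
       -4.54831752e-03,  4.45875401e-06]), 'position': array([ 142.86630166, -607.84635721,  230.21382025]), 'ee_rot': array([-1.15061842e-01,  9.93357725e-01,  1.08066779e-03, -1.84344785e-04]), 'contact_force': array([-0.580638  ,  0.35907519,  0.08927971]), 'wrist_torque': array([-0.00543744, -0.03090331,  0.02277333]), 'gripper_width': 85.56949945743654}
scene [  87.66244096 -344.66518669  574.36274586] [ 0.49708008  0.64830528 -0.57672494]
side [ 580.23582851 -533.11783778  485.18828665] [-0.02320754  0.86344434 -0.50390999]
```

View pics/scene0.png

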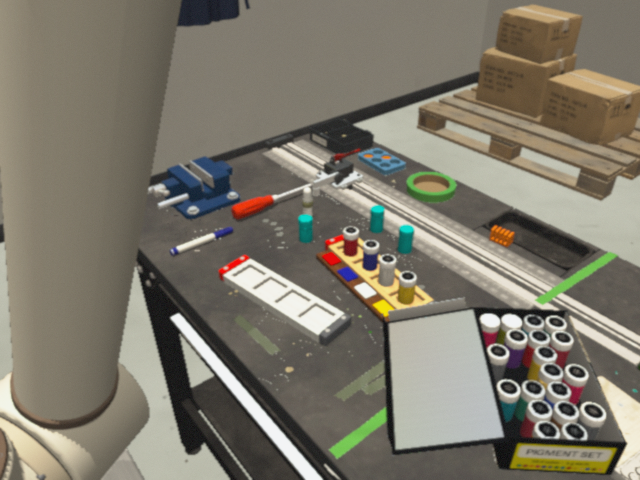

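View pics/side0.png

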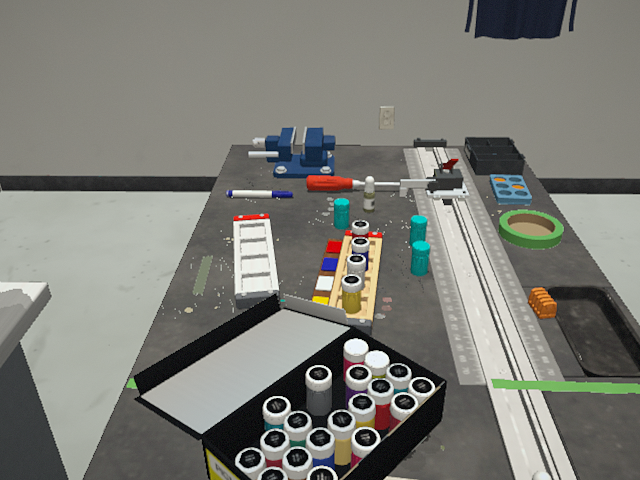

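Seen: the wooden rack's red end is at about (335,242) in the scene view, with jars in the order red, blue, white, yellow. The metal rack's red end is at about (233,266), and the box lid sits close to the wooden rack's grey end. Next I'll measure these.

```bash
cat > h.py <<'E'
import cv2, numpy as np
def load(n):
    z=np.load(f"pics/{n}.npz"); return z["p"],z["d"],z["K"],z["R"],z["t"].ravel()
def ray(uv,K,R,t,z):
    d=R.T@np.linalg.inv(K)@np.array([uv[0],uv[1],1.]); o=-R.T@t
    return o+d*(z-o[2])/d[2]
def world(d,K,R,t):
    v,u=np.mgrid[:480,:640]; c=np.stack([(u-K[0,2])/K[0,0]*d,(v-K[1,2])/K[1,1]*d,d],-1)
    return (c-t)@R
def blobs(m,amin=25):
    n,l,s,c=cv2.connectedComponentsWithStats(m.astype(np.uint8))
    return [(s[i,4],c[i],l==i) for i in range(1,n) if s[i,4]>=amin]
E
python3 - <<'E'
from h import *
for n in ("scene0","side0"):
    p,d,K,R,t=load(n); W=world(d,K,R,t); hsv=cv2.cvtColor(p,cv2.COLOR_BGR2HSV); H,S,V=cv2.split(hsv)
    z=W[...,2]; ok=d>0
    reg=ok&(W[...,0]>200)&(W[...,0]<900)&(W[...,1]>-250)&(W[...,1]<450)
    ms={"red":((H<8)|(H>172))&(S>150)&(V>90),"blue":(H>105)&(H<130)&(S>120),"yel":(H>20)&(H<33)&(S>130),"teal":(H>80)&(H<98)&(S>120),
     "wood":(H>10)&(H<28)&(S>40)&(S<150)&(V>120),"silver":(S<25)&(V>150)&(z<30)&(z>3),"caps":(z>48)&(z<62)&(V>120)&(S<60)}
    for k,m in ms.items():
        for a,c,b in blobs(m&reg,20 if k not in("wood","silver") else 200):
            q=W[b]; print(n,k,a,c.round(),"mean",q.mean(0).round(),"min",np.percentile(q,3,0).round(),"max",np.percentile(q,97,0).round())
E
```

```text
scene0 red 280 [344. 245.] mean [602. 247.  23.] min [587. 225.   7.] max [620. 282.  39.]
scene0 red 172 [331. 258.] mean [568. 241.  13.] min [558. 225.   9.] max [579. 257.  15.]
scene0 red 180 [232. 265.] mean [424. 327.  17.] min [398. 318.  -0.] max [454. 357.  21.]
scene0 red 33 [493. 339.] mean [594. -69.  45.] min [590. -70.  38.] max [599. -67.  55.]
scene0 red 102 [529. 357.] mean [ 607. -116.   41.] min [ 606. -120.   27.] max [ 609. -112.   55.]
scene0 red 109 [561. 358.] mean [ 634. -145.   45.] min [ 629. -148.   32.] max [ 639. -142.   56.]
scene0 red 69 [575. 394.] mean [ 596. -187.   43.] min [ 591. -191.   28.] max [ 603. -180.   56.]
scene0 red 61 [529. 428.] mean [ 510. -183.   45.] min [ 509. -185.   34.] max [ 511. -180.   56.]
scene0 blue 91 [223. 232.] mean [469. 435.   9.] min [453. 431.   5.] max [485. 438.  14.]
scene0 blue 153 [370. 262.] mean [600. 179.  26.] min [595. 173.  13.] max [608. 188.  39.]
scene0 blue 162 [347. 273.] mean [562. 191.  13.] min [552. 177.  11.] max [572. 206.  16.]
scene0 yel 250 [406. 295.] mean [586.  83.  26.] min [581.  76. 
[... 6679 characters left out ...]
   62.]
side0 caps 27 [364. 420.] mean [ 604. -151.   61.] min [ 597. -153.   59.] max [ 611. -149.   62.]
side0 caps 33 [344. 437.] mean [ 586. -172.   61.] min [ 578. -174.   59.] max [ 592. -169.   62.]
side0 caps 34 [298. 439.] mean [ 544. -175.   61.] min [ 537. -176.   58.] max [ 551. -173.   62.]
side0 caps 26 [358. 454.] mean [ 598. -190.   60.] min [ 593. -194.   58.] max [ 602. -186.   62.]
side0 caps 39 [321. 457.] mean [ 566. -193.   61.] min [ 558. -195.   58.] max [ 575. -189.   62.]
side0 caps 88 [217. 470.] mean [ 475. -205.   55.] min [ 468. -214.   49.] max [ 486. -198.   61.]
side0 caps 37 [298. 478.] mean [ 546. -215.   60.] min [ 539. -216.   56.] max [ 553. -212.   62.]
```

```bash
python3 - <<'E'
from h import *
for n in ("scene0","side0"):
    p,d,K,R,t=load(n); W=world(d,K,R,t); H,S,V=cv2.split(cv2.cvtColor(p,cv2.COLOR_BGR2HSV)); z=W[...,2]; ok=d>0
    m=(S<25)&(V>140)&(z>9)&(z<22)&(W[...,0]>380)&(W[...,0]<500)&(W[...,1]>90)&(W[...,1]<330)
    b=max(blobs(m),key=lambda x:x[0])[2]
    print(n,"silver",cv2.minAreaRect(W[b][:,:2].astype(np.float32)))
    dk=(V<110)&(z>8)&(z<25)&(W[...,0]>430)&(W[...,0]<510)&(W[...,1]>80)&(W[...,1]<125)
    for a,c,b in blobs(dk,15): print(" dark",a,c.round(),cv2.minAreaRect(W[b][:,:2].astype(np.float32)))
    rd=((H<8)|(H>172))&(S>150)&(z>16)&(z<25)
    for a,c,b in blobs(rd&(W[...,1]>200)&(W[...,1]<350),15): print(" redblk",a,c.round(),cv2.minAreaRect(W[b][:,:2].astype(np.float32)))
    for k,m in {"red":((H<8)|(H>172))&(S>150)&(V>90),"blue":(H>105)&(H<130)&(S>120),"yel":(H>20)&(H<33)&(S>130),"white":(S<40)&(V>150)}.items():
        for a,c,b in blobs(m&(z>8)&(z<18)&(W[...,0]>535)&(W[...,0]<583)&(W[...,1]>70)&(W[...,1]<262),60):
            print(" label",k,a,ray(c,K,R,t,14).round(1),cv2.minAreaRect(W[b][:,:2].astype(np.float32))[:2])
    # lid / box heights near workspace
    for x0 in range(400,640,40):
        for y0 in (-20,0,20,40,60):
            q=ok&(abs(W[...,0]-x0)<20)&(abs(W[...,1]-y0)<10)
            if q.sum(): print((x0,y0,int(np.percentile(z[q],98))),end=" ")
    print()
from bench import arm
c=arm.get_calibration("wrist");R=c["R"];print("wristcam",-R.T@c["t"].ravel(),R,c["camera_matrix"])
E
```

```text
scene0 silver ((447.33013916015625, 211.7860870361328), (63.02792739868164, 220.64498901367188), 10.332080841064453)
 dark 224 [336. 330.] ((465.76123046875, 103.72102355957031), (60.77302551269531, 14.397334098815918), 5.880700588226318)
 redblk 86 [335. 240.] ((604.3076171875, 274.2034606933594), (16.12771987915039, 36.7730598449707), 85.86103057861328)
 redblk 43 [350. 250.] ((601.1342163085938, 231.38967895507812), (8.138431549072266, 19.898874282836914), 40.40263366699219)
 redblk 151 [233. 264.] ((428.0762634277344, 326.4684753417969), (61.81368637084961, 14.66889762878418), 9.844788551330566)
 label red 170 [566.9 239.5  14. ] ((569.0526123046875, 243.35220336914062), (36.553497314453125, 22.841585159301758))
 label blue 162 [561.2 190.5  14. ] ((562.3917846679688, 191.74317932128906), (30.979660034179688, 22.561491012573242))
 label yel 207 [549.7  94.4  14. ] ((553.4159545898438, 95.60014343261719), (36.55031967163086, 27.292497634887695))
 label white 196 [555.6 140.8  14. ] ((558.1283569335938, 141.97125244140625), (33.43474197387695, 24.849519729614258))
(400, -20, 1) (40
[... 1408 characters left out ...]
61))
 label white 220 [559.3 137.7  14. ] ((559.0828857421875, 143.23928833007812), (41.03733444213867, 23.710247039794922))
(400, 20, 0) (400, 40, 0) (400, 60, 0) (440, -20, 63) (440, 0, 63) (440, 60, 0) (480, -20, 52) (480, 0, 62) (480, 20, 63) (480, 40, 63) (520, -20, 61) (520, 0, 57) (520, 20, 70) (520, 40, 65) (560, -20, 85) (560, 0, 82) (560, 20, 75) (600, -20, 88) (600, 40, 20) (600, 60, 19) 
wristcam [  63.22613327 -627.49683701  374.03366602] [[-0.22847712  0.97354497  0.00289889]
 [ 0.92308434  0.21568656  0.3184252 ]
 [ 0.309376    0.0754288  -0.94794356]] [[380.69688051   0.         309.82623806]
 [  0.         380.69688051 236.98010328]
 [  0.           0.           1.        ]]
```

```bash
cat > plan.py <<'E'
# world waypoints (x,y,z mm, yaw deg of tool-y) -> rows relative to the present measured pose
import sys, numpy as np
from scipy.spatial.transform import Rotation as Ro
from bench import arm
s=arm.read_state(); p=s["position"]; R=Ro.from_quat(s["ee_rot"])
print("now",s["clock"],p.round(1),"tool y deg",np.degrees(np.arctan2(R.as_matrix()[1,1],R.as_matrix()[0,1])).round(1),"w",round(s["gripper_width"],1),"F",s["contact_force"].round(1),"j",s["joints"].round(2))
for a in sys.argv[1:]:
    x,y,z,w=map(float,a.split(",")); b=np.radians(w)
    Y=np.array([np.cos(b),np.sin(b),0]); Z=np.array([0,0,-1.]); T=np.stack([np.cross(Y,Z),Y,Z],1)
    D=np.array([x,y,z])-p
    print(a,"xyz cm",(R.inv().apply(D)/10).round(2),"ang",(R.inv()*Ro.from_matrix(T)).as_rotvec().round(3),"dist",np.linalg.norm(D).round())
E
python3 plan.py 400,-250,260,150 525,225,260,173.3
```

```text
now 0.1 [ 142.9 -607.9  230.3] tool y deg 103.2 w 85.7 F [-0.4  1.  -0.6] j [-1.08  0.39  0.01 -0.   -1.19 -0.26]
400,-250,260,150 xyz cm [-33.21  28.97  -2.91] ang [ 0.002  0.001 -0.817] dist 442.0
525,225,260,173.3 xyz cm [-56.24  72.36  -2.83] ang [ 2.000e-03  1.000e-03 -1.223e+00] dist 917.0
```

move_arm([
  {"gripper": 0.3, "xyz": [-33.2, 29, -2.9], "angular": [0, 0, -0.817]},
  {"gripper": 0.3, "xyz": [-33.2, 29, -2.9], "angular": [0, 0, -0.817]},
  {"gripper": 0.3, "xyz": [-33.2, 29, -2.9], "angular": [0, 0, -0.817]},
  {"gripper": 0.3, "xyz": [-33.2, 29, -2.9], "angular": [0, 0, -0.817]},
  {"gripper": 0.3, "xyz": [-33.2, 29, -2.9], "angular": [0, 0, -0.817]},
  {"gripper": 0.3, "xyz": [-33.2, 29, -2.9], "angular": [0, 0, -0.817]},
  {"gripper": 0.3, "xyz": [-33.2, 29, -2.9], "angular": [0, 0, -0.817]},
  {"gripper": 0.3, "xyz": [-56.2, 72.4, -2.8], "angular": [0.002, 0.001, -1.223]},
  {"gripper": 0.3, "xyz": [-56.2, 72.4, -2.8], "angular": [0.002, 0.001, -1.223]},
  {"gripper": 0.3, "xyz": [-56.2, 72.4, -2.8], "angular": [0.002, 0.001, -1.223]},
])

```text
clock: 1.35
position: [445.4, -70.4, 259.7]
ee_rot: [-0.665, 0.747, -0.001, -0.0]
contact_force: [0.3, -0.3, -0.8]
gripper_width: 55.5
```

```bash
python3 plan.py 525,225,260,173.3
```

```text
now 1.35 [445.4 -70.4 259.7] tool y deg 173.4 w 55.5 F [ 0.3 -0.3 -0.8] j [ 0.21  0.06 -0.35  0.   -1.16 -0.32]
525,225,260,173.3 xyz cm [-30.25  -4.52  -0.08] ang [-0.001 -0.002  0.002] dist 306.0
```

move_arm([
  {"gripper": 0.3, "xyz": [-30.2, -4.5, 0], "angular": [0, 0, 0]},
  {"gripper": 0.3, "xyz": [-30.2, -4.5, 0], "angular": [0, 0, 0]},
  {"gripper": 0.3, "xyz": [-30.2, -4.5, 0], "angular": [0, 0, 0]},
  {"gripper": 0.3, "xyz": [-30.2, -4.5, 0], "angular": [0, 0, 0]},
  {"gripper": 0.3, "xyz": [-30.2, -4.5, 0], "angular": [0, 0, 0]},
  {"gripper": 0.3, "xyz": [-30.2, -4.5, 0], "angular": [0, 0, 0]},
  {"gripper": 0.3, "xyz": [-30.2, -4.5, 0], "angular": [0, 0, 0]},
])

```text
clock: 2.22
position: [524.9, 222.0, 258.5]
ee_rot: [-0.665, 0.747, -0.001, -0.001]
contact_force: [0.3, 0.4, -0.6]
gripper_width: 55.6
```

```bash
cat > shot.py <<'E'
import sys
from bench import arm
import cv2, numpy as np
n,o=sys.argv[1:3]; c=arm.get_calibration(n); p,d=arm.get_image(n)
cv2.imwrite(f"pics/{o}.png",p); np.savez(f"pics/{o}.npz",p=p,d=d,K=c["camera_matrix"],R=c["R"],t=c["t"])
E
python3 shot.py wrist w1; python3 plan.py
```

```text
now 2.275 [525.  221.5 258.9] tool y deg 173.3 w 55.2 F [-0.4 -0.1 -1. ] j [ 0.68  0.27 -0.09  0.   -1.21 -0.8 ]
```

View pics/w1.png

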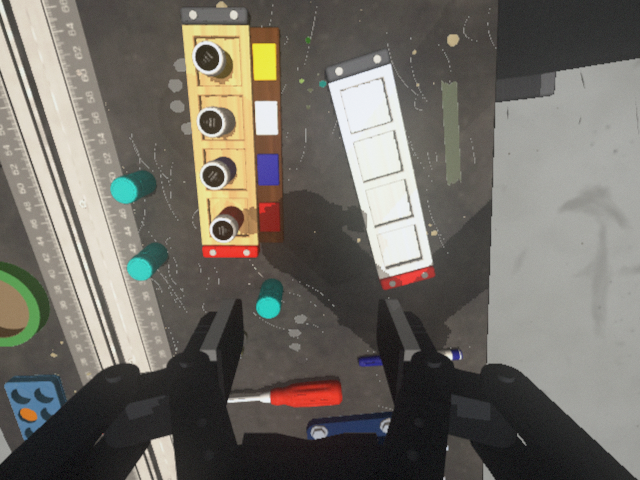

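The wrist view shows both racks clearly. The caps are at (210,58) yellow, (213,122) white, (217,173) blue and (224,229) red. The metal rack's grey block is at (358,65) and its red block at (408,279).

```bash
python3 - <<'E'
from h import *
p,d,K,R,t=load("w1"); W=world(d,K,R,t); H,S,V=cv2.split(cv2.cvtColor(p,cv2.COLOR_BGR2HSV)); z=W[...,2]
for k,m in {"capdisc":(V<75)&(z>50)&(z<62),"captop":(z>52)&(z<60),"redblk":((H<8)|(H>172))&(S>150)&(z>17)&(z<25),"dark":(V<120)&(z>17)&(z<25)&(S<60)}.items():
    for a,c,b in blobs(m&(d>0)&(W[...,1]<340)&(W[...,1]>40)&(W[...,0]>380)&(W[...,0]<660),60):
        print(k,a,c.round(),"ray",ray(c,K,R,t,56 if "cap" in k else 20).round(1),"depth",W[b].mean(0).round(1),[np.round(v,1) for v in cv2.minAreaRect(W[b][:,:2].astype(np.float32))])
m=(z>6)&(z<24)&(W[...,0]>390)&(W[...,0]<505)&(W[...,1]>80)&(W[...,1]<340)
b=max(blobs(m),key=lambda x:x[0])[2]; print("newrack",cv2.minAreaRect(W[b][:,:2].astype(np.float32)))
fl=(z>4)&(z<11)&(S<40)&m
for a,c,b in blobs(cv2.erode(fl.astype(np.uint8),np.ones((5,5)))>0,200): print("floor",a,W[b].mean(0).round(1),ray(c,K,R,t,8).round(1),cv2.minAreaRect(W[b][:,:2].astype(np.float32))[1:])
for k,m in {"red":((H<8)|(H>172))&(S>150),"blue":(H>105)&(H<130)&(S>110),"yel":(H>20)&(H<33)&(S>130),"white":(S<40)&(V>150)}.items():
    for a,c,b in blobs(m&(z>8)&(z<18)&(W[...,0]>535)&(W[...,0]<588)&(W[...,1]>70)&(W[...,1]<262),150): print("label",k,ray(c,K,R,t,14).round(1))
E
```

```text
capdisc 396 [207.  57.] ray [595.4  89.4  56. ] depth [595.3  89.5  56.6] [array([595. ,  89.5]), array([18.3, 18.1]), np.float64(78.6)]
capdisc 293 [210. 122.] ray [602.7 140.1  56. ] depth [602.5 140.1  56.7] [array([602.2, 140. ]), array([17.5, 18.2]), np.float64(83.3)]
capdisc 255 [213. 176.] ray [609.2 186.8  56. ] depth [609.  186.7  56.7] [array([609.1, 186.6]), array([18.1, 17.3]), np.float64(35.8)]
capdisc 231 [222. 230.] ray [610.7 238.6  56. ] depth [610.5 238.4  56.7] [array([610.8, 238.5]), array([17.9, 18.2]), np.float64(48.1)]
captop 876 [207.  57.] ray [594.9  89.3  56. ] depth [594.8  89.4  56.4] [array([595.1,  89.3]), array([26. , 25.4]), np.float64(77.2)]
captop 752 [211. 121.] ray [602.  139.6  56. ] depth [601.9 139.7  56.5] [array([602.4, 139.6]), array([25.2, 25.9]), np.float64(81.5)]
captop 669 [214. 175.] ray [608.9 185.9  56. ] depth [608.8 185.9  56.5] [array([609.3, 186.4]), array([25.7, 25.4]), np.float64(37.3)]
captop 588 [223. 228.] ray [610.4 237.1  56. ] depth [610.2 237.   56.5] [array([610.5, 237.3]), array([25.9, 25.2]), np.float64(37.0)]
redblk 5
[... 492 characters left out ...]
 array([59.8, 14.1]), np.float64(9.9)]
newrack ((448.381103515625, 216.1103515625), (60.46348571777344, 237.30807495117188), 9.875472068786621)
floor 1204 [459.7 141.4   8.9] [459.6 141.3   8. ] ((36.34646987915039, 36.44215393066406), 9.949769973754883)
floor 1098 [451.9 191.5   8.9] [451.8 191.6   8. ] ((36.020172119140625, 36.3828125), 9.671546936035156)
floor 919 [443.6 242.6   9. ] [443.4 242.7   8. ] ((35.921775817871094, 34.9841423034668), 10.279787063598633)
floor 724 [434.2 292.7   9. ] [434. 293.   8.] ((35.70861053466797, 33.91523361206055), 9.476016998291016)
label red [570.5 241.5  14. ]
label blue [564.4 191.9  14. ]
label yel [552.6  92.5  14. ]
label white [558.4 142.3  14. ]
```

```bash
python3 plan.py 610.5,238,90,173.3 610.5,238,25,173.3
```

```text
now 2.275 [525.  221.5 258.9] tool y deg 173.3 w 55.2 F [-0.4 -0.1 -1. ] j [ 0.68  0.27 -0.09  0.   -1.21 -0.8 ]
610.5,238,90,173.3 xyz cm [-2.69 -8.29 16.89] ang [-0.    -0.003 -0.001] dist 190.0
610.5,238,25,173.3 xyz cm [-2.71 -8.29 23.39] ang [-0.    -0.003 -0.001] dist 250.0
```

move_arm([
  {"gripper": 0.3, "xyz": [-2.7, -8.3, 16.9], "angular": [0, -0.003, 0]},
  {"gripper": 0.3, "xyz": [-2.7, -8.3, 16.9], "angular": [0, -0.003, 0]},
  {"gripper": 0.3, "xyz": [-2.7, -8.3, 16.9], "angular": [0, -0.003, 0]},
  {"gripper": 0.3, "xyz": [-2.7, -8.3, 16.9], "angular": [0, -0.003, 0]},
  {"gripper": 0.3, "xyz": [-2.7, -8.3, 16.9], "angular": [0, -0.003, 0]},
  {"gripper": 0.3, "xyz": [-2.7, -8.3, 20], "angular": [0, -0.003, 0]},
  {"gripper": 0.3, "xyz": [-2.7, -8.3, 23.4], "angular": [0, -0.003, 0]},
  {"gripper": 0.3, "xyz": [-2.7, -8.3, 23.4], "angular": [0, -0.003, 0]},
  {"gripper": 0.3, "xyz": [-2.7, -8.3, 23.4], "angular": [0, -0.003, 0]},
])

```text
clock: 3.4
position: [612.7, 239.8, 29.0]
ee_rot: [-0.665, 0.747, -0.001, 0.004]
contact_force: [0.2, 0.6, -0.0]
gripper_width: 55.1
```

```bash
python3 shot.py wrist w2; python3 plan.py 610.5,238,25,173.3
```

```text
now 3.45 [612.8 239.9  29. ] tool y deg 173.3 w 55.6 F [-0.2 -0.7 -0.3] j [ 0.62  0.63 -0.14  0.   -0.8  -0.74]
610.5,238,25,173.3 xyz cm [0.22 0.21 0.39] ang [-0.006  0.005  0.001] dist 5.0
```

View pics/w2.png

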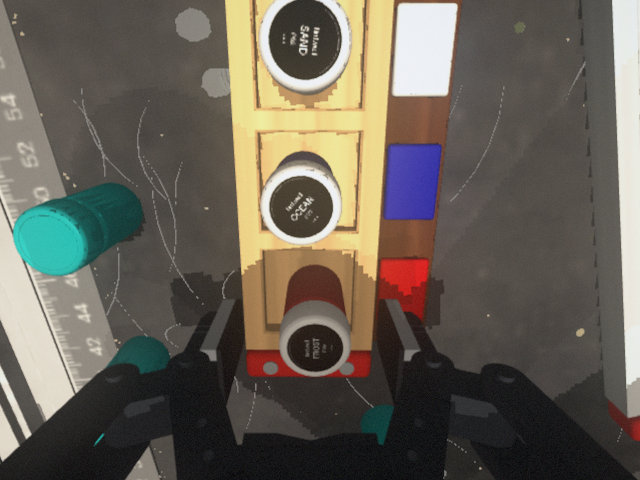

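Jar red is centred between the pads, with its cap at (316,347). Next: lower slightly, close and lift.

move_arm([
  {"gripper": 0.3, "xyz": [0.2, 0.2, 0.4], "angular": [0, 0, 0]},
  {"gripper": -1, "xyz": [0.2, 0.2, 0.4], "angular": [0, 0, 0]},
  {"gripper": -1, "xyz": [0.2, 0.2, 0.4], "angular": [0, 0, 0]},
  {"gripper": -1, "xyz": [0.2, 0.2, 0.4], "angular": [0, 0, 0]},
  {"gripper": -1, "xyz": [0.2, 0.2, 0.4], "angular": [0, 0, 0]},
  {"gripper": -1, "xyz": [0.2, 0.2, 0.4], "angular": [0, 0, 0]},
])

```text
clock: 4.2
position: [609.5, 237.4, 21.8]
ee_rot: [-0.665, 0.747, -0.0, 0.001]
contact_force: [0.7, -0.9, 4.0]
gripper_width: 24.0
```

```bash
python3 plan.py 610,236,90,173.3 461,142,90,189.7 461,142,26,189.7
```

```text
now 4.2 [609.5 237.4  21.8] tool y deg 173.3 w 24.0 F [ 0.7 -0.9  4. ] j [ 0.62  0.63 -0.15  0.   -0.79 -0.74]
610,236,90,173.3 xyz cm [ 0.12 -0.08 -6.82] ang [-0.002  0.002  0.   ] dist 68.0
461,142,90,189.7 xyz cm [11.19 13.62 -6.87] ang [-0.002  0.001 -0.286] dist 189.0
461,142,26,189.7 xyz cm [11.2  13.64 -0.47] ang [-0.002  0.001 -0.286] dist 177.0
```

move_arm([
  {"gripper": -1, "xyz": [0, 0, -3.5], "angular": [0, 0, 0]},
  {"gripper": -1, "xyz": [0, 0, -6.8], "angular": [0, 0, 0]},
  {"gripper": -1, "xyz": [4, 5, -6.9], "angular": [0, 0, -0.1]},
  {"gripper": -1, "xyz": [7.6, 9.4, -6.9], "angular": [0, 0, -0.2]},
  {"gripper": -1, "xyz": [11.2, 13.6, -6.9], "angular": [-0.002, 0.001, -0.286]},
  {"gripper": -1, "xyz": [11.2, 13.6, -6.9], "angular": [-0.002, 0.001, -0.286]},
  {"gripper": -1, "xyz": [11.2, 13.6, -4], "angular": [-0.002, 0.001, -0.286]},
  {"gripper": -1, "xyz": [11.2, 13.6, -4], "angular": [-0.002, 0.001, -0.286]},
  {"gripper": -1, "xyz": [11.2, 13.6, -4], "angular": [-0.002, 0.001, -0.286]},
])

```text
clock: 5.32
position: [461.5, 142.3, 61.3]
ee_rot: [0.764, -0.645, -0.0, 0.0]
contact_force: [-0.0, -0.2, 0.0]
gripper_width: 24.0
```

```bash
python3 shot.py wrist w3; python3 plan.py 461,142,24,189.7
```

```text
now 5.375 [461.6 142.4  61.5] tool y deg -170.3 w 24.2 F [-0.1 -0.7  0.4] j [ 0.64  0.35 -0.55 -0.   -0.67 -0.47]
461,142,24,189.7 xyz cm [0.03 0.07 3.75] ang [-0.  0. -0.] dist 38.0
```

View pics/w3.png

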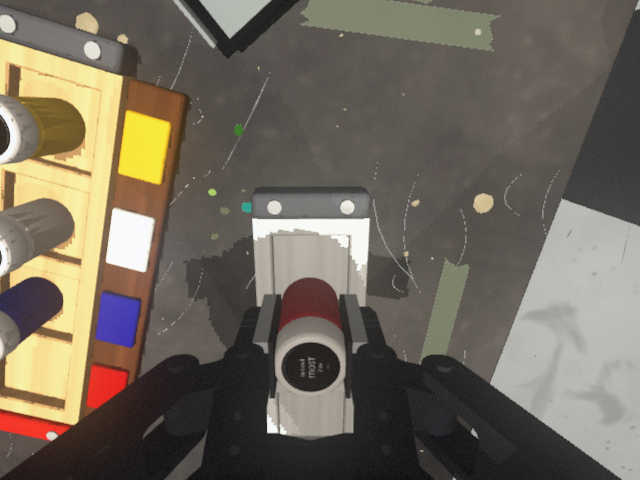

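The red jar hangs upright over the end pocket, which is next to the grey block at (311,205). Lowering now.

move_arm([
  {"gripper": -1, "xyz": [0, 0.05, 2], "angular": [0, 0, 0]},
  {"gripper": -1, "xyz": [0, 0.05, 3.3], "angular": [0, 0, 0]},
  {"gripper": -1, "xyz": [0, 0.05, 3.8], "angular": [0, 0, 0]},
  {"gripper": -1, "xyz": [0, 0.05, 3.8], "angular": [0, 0, 0]},
])

```text
clock: 5.88
position: [460.4, 141.8, 23.0]
ee_rot: [0.764, -0.645, -0.0, 0.0]
contact_force: [-0.1, 0.6, -1.1]
gripper_width: 24.0
```

```bash
python3 plan.py 461,142,22,189.7
```

```text
now 5.875 [460.4 141.8  23. ] tool y deg -170.3 w 24.0 F [-0.1  0.6 -1.1] j [ 0.64  0.42 -0.59 -0.   -0.57 -0.47]
461,142,22,189.7 xyz cm [-0.01 -0.06  0.1 ] ang [ 0.001 -0.    -0.   ] dist 1.0
```

move_arm([
  {"gripper": -1, "xyz": [0, 0, 0.12], "angular": [0, 0, 0]},
  {"gripper": -1, "xyz": [0, 0, 0.12], "angular": [0, 0, 0]},
  {"gripper": -0.2, "xyz": [0, 0, 0.12], "angular": [0, 0, 0]},
  {"gripper": 0.3, "xyz": [0, 0, 0.12], "angular": [0, 0, 0]},
  {"gripper": 0.3, "xyz": [0, 0, 0.12], "angular": [0, 0, 0]},
  {"gripper": 0.3, "xyz": [0, 0, -3], "angular": [0, 0, 0]},
  {"gripper": 0.3, "xyz": [0, 0, -7], "angular": [0, 0, 0]},
  {"gripper": 0.3, "xyz": [0, 0, -7], "angular": [0, 0, 0]},
])

```text
clock: 6.88
position: [462.3, 143.0, 95.9]
ee_rot: [0.764, -0.645, 0.001, -0.003]
contact_force: [-0.2, 0.1, 0.2]
gripper_width: 55.3
```

```bash
python3 shot.py wrist w4; python3 plan.py 609,186.5,90,173.3 609,186.5,25,173.3; python3 - <<'E'
from h import *
p,d,K,R,t=load("w4"); W=world(d,K,R,t); z=W[...,2]
for a,c,b in blobs((z>52)&(z<60)&(d>0)&(W[...,1]<340)&(W[...,1]>40)&(W[...,0]>380)&(W[...,0]<660),60): print(a,ray(c,K,R,t,56).round(1),W[b].mean(0).round(1),cv2.minAreaRect(W[b][:,:2].astype(np.float32))[:2])
E
```

```text
now 6.925 [461.  142.2  94.3] tool y deg -170.3 w 55.1 F [-0.4  0.4 -0.1] j [ 0.64  0.3  -0.52 -0.   -0.75 -0.47]
609,186.5,90,173.3 xyz cm [ -1.88 -15.34   0.46] ang [-0.002  0.002  0.286] dist 155.0
609,186.5,25,173.3 xyz cm [ -1.87 -15.32   6.96] ang [-0.002  0.002  0.286] dist 169.0
2780 [594.   88.5  56. ] [593.7  88.5  56.4] ((594.5408935546875, 89.08927917480469), (26.200164794921875, 26.05784797668457))
2217 [601.1 138.7  56. ] [600.8 138.6  56.4] ((601.8106079101562, 139.51768493652344), (26.104249954223633, 26.064191818237305))
1846 [461.1 142.1  56. ] [461.1 142.   56.5] ((460.66534423828125, 142.98175048828125), (25.529600143432617, 26.170204162597656))
1847 [608.1 184.7  56. ] [607.7 184.5  56.4] ((608.607421875, 185.5906982421875), (26.044471740722656, 25.58232879638672))
```

View pics/w4.png

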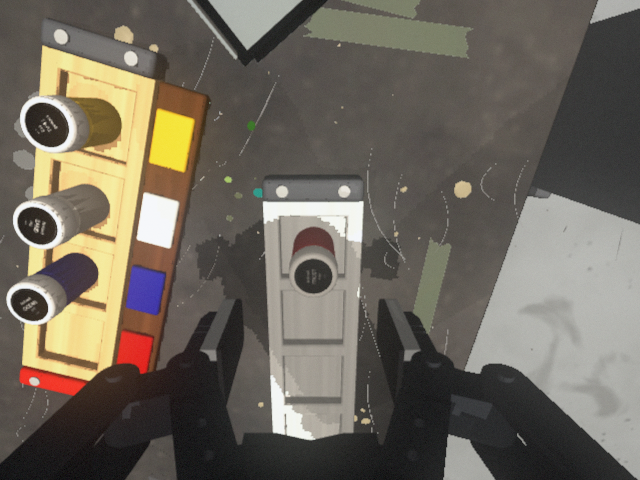

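Red stands in the end pocket at (461,142), with its top at 56.5 mm, so it is upright on the floor. Next is blue.

move_arm([
  {"gripper": 0.3, "xyz": [-0.8, -7, 0.2], "angular": [0, 0, 0.14]},
  {"gripper": 0.3, "xyz": [-1.9, -15.3, 0.3], "angular": [0, 0, 0.286]},
  {"gripper": 0.3, "xyz": [-1.9, -15.3, 0.3], "angular": [0, 0, 0.286]},
  {"gripper": 0.3, "xyz": [-1.9, -15.3, 0.3], "angular": [0, 0, 0.286]},
  {"gripper": 0.3, "xyz": [-1.9, -15.3, 4], "angular": [0, 0, 0.286]},
  {"gripper": 0.3, "xyz": [-1.9, -15.3, 6.9], "angular": [0, 0, 0.286]},
  {"gripper": 0.3, "xyz": [-1.9, -15.3, 6.9], "angular": [0, 0, 0.286]},
  {"gripper": 0.3, "xyz": [-1.9, -15.3, 6.9], "angular": [0, 0, 0.286]},
  {"gripper": 0.3, "xyz": [-1.9, -15.3, 6.9], "angular": [0, 0, 0.286]},
])

```text
clock: 8.05
position: [608.6, 186.7, 25.5]
ee_rot: [-0.665, 0.747, -0.0, 0.001]
contact_force: [-0.1, 0.3, 0.4]
gripper_width: 55.3
```

```bash
python3 plan.py 608.5,186,24,173.3
```

```text
now 8.05 [608.6 186.7  25.5] tool y deg 173.3 w 55.3 F [-0.1  0.3  0.4] j [ 0.55  0.6  -0.19 -0.   -0.77 -0.67]
608.5,186,24,173.3 xyz cm [ 0.07 -0.    0.15] ang [-0.001  0.001  0.   ] dist 2.0
```

move_arm([
  {"gripper": -1, "xyz": [0.05, 0, 0.15], "angular": [0, 0, 0]},
  {"gripper": -1, "xyz": [0.05, 0, 0.15], "angular": [0, 0, 0]},
  {"gripper": -1, "xyz": [0.05, 0, 0.15], "angular": [0, 0, 0]},
  {"gripper": -1, "xyz": [0.05, 0, 0.15], "angular": [0, 0, 0]},
  {"gripper": -1, "xyz": [0.05, 0, 0.15], "angular": [0, 0, 0]},
  {"gripper": -1, "xyz": [0.05, 0, 0.15], "angular": [0, 0, 0]},
])

```text
clock: 8.8
position: [608.2, 185.8, 23.0]
ee_rot: [-0.665, 0.747, 0.0, 0.0]
contact_force: [-0.3, -0.5, 5.8]
gripper_width: 24.3
```

```bash
python3 plan.py 452.5,191.5,90,189.7
```

```text
now 8.8 [608.2 185.8  23. ] tool y deg 173.3 w 24.3 F [-0.3 -0.5  5.8] j [ 0.55  0.61 -0.2  -0.   -0.77 -0.67]
452.5,191.5,90,189.7 xyz cm [ 1.25 15.53 -6.7 ] ang [-0.     0.    -0.286] dist 170.0
```

move_arm([
  {"gripper": -1, "xyz": [0, 0, -3.5], "angular": [0, 0, 0]},
  {"gripper": -1, "xyz": [0, 0, -6.7], "angular": [0, 0, 0]},
  {"gripper": -1, "xyz": [0.4, 5.2, -6.7], "angular": [0, 0, -0.1]},
  {"gripper": -1, "xyz": [0.9, 10.5, -6.7], "angular": [0, 0, -0.2]},
  {"gripper": -1, "xyz": [1.25, 15.5, -6.7], "angular": [0, 0, -0.286]},
  {"gripper": -1, "xyz": [1.25, 15.5, -6.7], "angular": [0, 0, -0.286]},
  {"gripper": -1, "xyz": [1.25, 15.5, -4], "angular": [0, 0, -0.286]},
  {"gripper": -1, "xyz": [1.25, 15.5, -4], "angular": [0, 0, -0.286]},
  {"gripper": -1, "xyz": [1.25, 15.5, -4], "angular": [0, 0, -0.286]},
])

```text
clock: 9.93
position: [453.3, 191.6, 62.7]
ee_rot: [0.764, -0.645, -0.0, 0.0]
contact_force: [-0.5, 0.4, 0.7]
gripper_width: 24.2
```

```bash
python3 plan.py 452.5,191.5,23,189.7
```

```text
now 9.925 [453.3 191.6  62.7] tool y deg -170.3 w 24.2 F [-0.5  0.4  0.7] j [ 0.73  0.36 -0.53 -0.   -0.68 -0.56]
452.5,191.5,23,189.7 xyz cm [-0.    0.07  3.97] ang [ 0.     0.    -0.001] dist 40.0
```

move_arm([
  {"gripper": -1, "xyz": [0, 0.05, 2], "angular": [0, 0, 0]},
  {"gripper": -1, "xyz": [0, 0.05, 3.4], "angular": [0, 0, 0]},
  {"gripper": -1, "xyz": [0, 0.05, 3.9], "angular": [0, 0, 0]},
  {"gripper": -1, "xyz": [0, 0.05, 3.9], "angular": [0, 0, 0]},
])

```text
clock: 10.42
position: [452.3, 191.4, 23.6]
ee_rot: [0.764, -0.645, -0.0, 0.0]
contact_force: [-0.5, 1.1, 0.1]
gripper_width: 24.2
```

```bash
python3 plan.py
```

```text
now 10.425 [452.3 191.4  23.6] tool y deg -170.3 w 24.2 F [-0.5  1.1  0.1] j [ 0.73  0.43 -0.57 -0.   -0.58 -0.56]
```

move_arm([
  {"gripper": -1, "xyz": [0, 0, 0.1], "angular": [0, 0, 0]},
  {"gripper": -1, "xyz": [0, 0, 0.1], "angular": [0, 0, 0]},
  {"gripper": -0.2, "xyz": [0, 0, 0.1], "angular": [0, 0, 0]},
  {"gripper": 0.3, "xyz": [0, 0, 0.1], "angular": [0, 0, 0]},
  {"gripper": 0.3, "xyz": [0, 0, 0.1], "angular": [0, 0, 0]},
  {"gripper": 0.3, "xyz": [0, 0, -3], "angular": [0, 0, 0]},
  {"gripper": 0.3, "xyz": [0, 0, -7], "angular": [0, 0, 0]},
  {"gripper": 0.3, "xyz": [0, 0, -7], "angular": [0, 0, 0]},
])

```text
clock: 11.42
position: [453.8, 192.7, 96.4]
ee_rot: [0.764, -0.645, 0.0, -0.003]
contact_force: [-0.2, 0.2, 0.1]
gripper_width: 55.3
```

```bash
cat > caps.py <<'E'
import sys
from h import *
p,d,K,R,t=load(sys.argv[1]); W=world(d,K,R,t); z=W[...,2]
for a,c,b in blobs((z>52)&(z<60)&(d>0)&(W[...,1]<340)&(W[...,1]>40)&(W[...,0]>380)&(W[...,0]<660),60): print(a,c.round(),ray(c,K,R,t,56).round(1),W[b].mean(0).round(1))
E
python3 shot.py wrist w5; python3 plan.py 601.5,139.2,90,173.3 601.5,139.2,24,173.3; python3 caps.py w5
```

```text
now 11.475 [452.5 191.8  94.7] tool y deg -170.3 w 55.1 F [0.1 0.4 0.1] j [ 0.73  0.31 -0.5  -0.   -0.76 -0.56]
601.5,139.2,90,173.3 xyz cm [  7.69 -13.8    0.48] ang [-0.002  0.002  0.286] dist 158.0
601.5,139.2,24,173.3 xyz cm [  7.71 -13.78   7.08] ang [-0.002  0.002  0.286] dist 173.0
1819 [30. 15.] [592.2  94.5  56. ] [592.   94.6  56.3]
2354 [ 21. 121.] [598.8 139.3  56. ] [598.6 139.3  56.3]
2262 [313. 178.] [460.8 142.4  56. ] [460.8 142.4  56.6]
1843 [313. 271.] [452.4 191.1  56. ] [452.5 190.9  56.5]
```

Blue stands at (452.4,191) with its top at 56.5 mm. Next is white.

move_arm([
  {"gripper": 0.3, "xyz": [3, -5.5, 0.2], "angular": [0, 0, 0.12]},
  {"gripper": 0.3, "xyz": [7.7, -13.8, 0.4], "angular": [0, 0, 0.286]},
  {"gripper": 0.3, "xyz": [7.7, -13.8, 0.4], "angular": [0, 0, 0.286]},
  {"gripper": 0.3, "xyz": [7.7, -13.8, 0.4], "angular": [0, 0, 0.286]},
  {"gripper": 0.3, "xyz": [7.7, -13.8, 0.4], "angular": [0, 0, 0.286]},
  {"gripper": 0.3, "xyz": [7.7, -13.8, 4], "angular": [0, 0, 0.286]},
  {"gripper": 0.3, "xyz": [7.7, -13.8, 7], "angular": [0, 0, 0.286]},
  {"gripper": 0.3, "xyz": [7.7, -13.8, 7], "angular": [0, 0, 0.286]},
  {"gripper": 0.3, "xyz": [7.7, -13.8, 7], "angular": [0, 0, 0.286]},
  {"gripper": 0.3, "xyz": [7.7, -13.8, 7], "angular": [0, 0, 0.286]},
])

```text
clock: 12.72
position: [601.7, 139.3, 25.1]
ee_rot: [-0.665, 0.747, -0.0, 0.001]
contact_force: [1.0, 1.0, 0.6]
gripper_width: 55.4
```

```bash
python3 plan.py 601.5,139.2,24,173.3
```

```text
now 12.725 [601.7 139.3  25.1] tool y deg 173.3 w 55.4 F [1.  1.  0.6] j [ 0.49  0.58 -0.24 -0.   -0.74 -0.61]
601.5,139.2,24,173.3 xyz cm [0.01 0.02 0.11] ang [-0.002  0.001  0.001] dist 1.0
```

move_arm([
  {"gripper": -1, "xyz": [0, 0, 0.1], "angular": [0, 0, 0]},
  {"gripper": -1, "xyz": [0, 0, 0.1], "angular": [0, 0, 0]},
  {"gripper": -1, "xyz": [0, 0, 0.1], "angular": [0, 0, 0]},
  {"gripper": -1, "xyz": [0, 0, 0.1], "angular": [0, 0, 0]},
  {"gripper": -1, "xyz": [0, 0, 0.1], "angular": [0, 0, 0]},
  {"gripper": -1, "xyz": [0, 0, 0.1], "angular": [0, 0, 0]},
])

```text
clock: 13.48
position: [601.5, 138.8, 23.1]
ee_rot: [-0.665, 0.747, -0.0, 0.0]
contact_force: [0.3, 0.4, 5.8]
gripper_width: 24.1
```

```bash
python3 plan.py 444,240.7,90,189.7
```

```text
now 13.475 [601.5 138.8  23.1] tool y deg 173.3 w 24.1 F [0.3 0.4 5.8] j [ 0.49  0.58 -0.25 -0.   -0.74 -0.61]
444,240.7,90,189.7 xyz cm [-8.29 16.83 -6.69] ang [-0.001  0.    -0.286] dist 199.0
```

move_arm([
  {"gripper": -1, "xyz": [0, 0, -3.5], "angular": [0, 0, 0]},
  {"gripper": -1, "xyz": [0, 0, -6.8], "angular": [0, 0, 0]},
  {"gripper": -1, "xyz": [-2.5, 5, -6.8], "angular": [0, 0, -0.08]},
  {"gripper": -1, "xyz": [-5, 10.2, -6.8], "angular": [0, 0, -0.17]},
  {"gripper": -1, "xyz": [-7.2, 14.6, -6.8], "angular": [0, 0, -0.25]},
  {"gripper": -1, "xyz": [-8.3, 16.8, -6.8], "angular": [0, 0, -0.286]},
  {"gripper": -1, "xyz": [-8.3, 16.8, -6.8], "angular": [0, 0, -0.286]},
  {"gripper": -1, "xyz": [-8.3, 16.8, -4], "angular": [0, 0, -0.286]},
  {"gripper": -1, "xyz": [-8.3, 16.8, -4], "angular": [0, 0, -0.286]},
  {"gripper": -1, "xyz": [-8.3, 16.8, -4], "angular": [0, 0, -0.286]},
])

```text
clock: 14.72
position: [444.5, 240.4, 62.8]
ee_rot: [0.764, -0.645, -0.0, 0.0]
contact_force: [-0.4, -0.3, -0.4]
gripper_width: 23.9
```

```bash
python3 plan.py 444,240.7,23,189.7
```

```text
now 14.725 [444.5 240.4  62.8] tool y deg -170.4 w 23.9 F [-0.4 -0.3 -0.4] j [ 0.82  0.38 -0.5  -0.   -0.69 -0.65]
444,240.7,23,189.7 xyz cm [-0.04  0.04  3.98] ang [ 0.001 -0.    -0.001] dist 40.0
```

move_arm([
  {"gripper": -1, "xyz": [0, 0, 2], "angular": [0, 0, 0]},
  {"gripper": -1, "xyz": [-0.05, 0, 3.4], "angular": [0, 0, 0]},
  {"gripper": -1, "xyz": [-0.05, 0, 3.95], "angular": [0, 0, 0]},
  {"gripper": -1, "xyz": [-0.05, 0, 3.95], "angular": [0, 0, 0]},
])

```text
clock: 15.22
position: [444.1, 241.3, 23.3]
ee_rot: [0.764, -0.645, -0.0, 0.0]
contact_force: [0.5, -0.0, -0.7]
gripper_width: 24.0
```

```bash
python3 plan.py
```

```text
now 15.225 [444.1 241.3  23.3] tool y deg -170.3 w 24.0 F [ 0.5 -0.  -0.7] j [ 0.82  0.45 -0.53 -0.   -0.59 -0.65]
```

move_arm([
  {"gripper": -1, "xyz": [0, 0, 0.1], "angular": [0, 0, 0]},
  {"gripper": -1, "xyz": [0, 0, 0.1], "angular": [0, 0, 0]},
  {"gripper": -0.2, "xyz": [0, 0, 0.1], "angular": [0, 0, 0]},
  {"gripper": 0.3, "xyz": [0, 0, 0.1], "angular": [0, 0, 0]},
  {"gripper": 0.3, "xyz": [0, 0, 0.1], "angular": [0, 0, 0]},
  {"gripper": 0.3, "xyz": [0, 0, -3], "angular": [0, 0, 0]},
  {"gripper": 0.3, "xyz": [0, 0, -7], "angular": [0, 0, 0]},
  {"gripper": 0.3, "xyz": [0, 0, -7], "angular": [0, 0, 0]},
])

```text
clock: 16.23
position: [445.4, 242.7, 96.0]
ee_rot: [0.764, -0.645, 0.0, -0.003]
contact_force: [0.1, 0.7, -0.4]
gripper_width: 55.3
```

```bash
python3 shot.py wrist w6; python3 plan.py 594.7,89,90,173.3 594.7,89,24,173.3; python3 caps.py w6
```

```text
now 16.275 [444.2 241.7  94.2] tool y deg -170.3 w 55.4 F [-0.  -0.3 -0.3] j [ 0.82  0.33 -0.47 -0.   -0.77 -0.65]
594.7,89,90,173.3 xyz cm [ 17.58 -12.27   0.4 ] ang [-0.001  0.002  0.286] dist 214.0
594.7,89,24,173.3 xyz cm [ 17.6  -12.26   7.  ] ang [-0.001  0.002  0.286] dist 226.0
2965 [314.  64.] [460.7 142.9  56. ] [460.6 143.1  56.6]
2279 [314. 176.] [452.3 191.7  56. ] [452.3 191.6  56.6]
1850 [312. 272.] [444.7 241.6  56. ] [444.8 241.4  56.5]
```

move_arm([
  {"gripper": 0.3, "xyz": [4.5, -3.2, 0.2], "angular": [0, 0, 0.08]},
  {"gripper": 0.3, "xyz": [9, -6.3, 0.3], "angular": [0, 0, 0.16]},
  {"gripper": 0.3, "xyz": [17.6, -12.3, 0.4], "angular": [0, 0, 0.286]},
  {"gripper": 0.3, "xyz": [17.6, -12.3, 0.4], "angular": [0, 0, 0.286]},
  {"gripper": 0.3, "xyz": [17.6, -12.3, 0.4], "angular": [0, 0, 0.286]},
  {"gripper": 0.3, "xyz": [17.6, -12.3, 0.4], "angular": [0, 0, 0.286]},
  {"gripper": 0.3, "xyz": [17.6, -12.3, 4], "angular": [0, 0, 0.286]},
  {"gripper": 0.3, "xyz": [17.6, -12.3, 6.9], "angular": [0, 0, 0.286]},
  {"gripper": 0.3, "xyz": [17.6, -12.3, 6.9], "angular": [0, 0, 0.286]},
  {"gripper": 0.3, "xyz": [17.6, -12.3, 6.9], "angular": [0, 0, 0.286]},
])

```text
clock: 17.52
position: [594.9, 89.3, 24.9]
ee_rot: [-0.665, 0.747, -0.0, 0.0]
contact_force: [-0.1, -0.1, 0.1]
gripper_width: 55.4
```

```bash
python3 plan.py 594.7,89,24,173.3
```

```text
now 17.525 [594.9  89.3  24.9] tool y deg 173.4 w 55.4 F [-0.1 -0.1  0.1] j [ 0.42  0.56 -0.29  0.   -0.72 -0.53]
594.7,89,24,173.3 xyz cm [0.03 0.01 0.09] ang [-0.     0.     0.002] dist 1.0
```

move_arm([
  {"gripper": -1, "xyz": [0, 0, 0.1], "angular": [0, 0, 0]},
  {"gripper": -1, "xyz": [0, 0, 0.1], "angular": [0, 0, 0]},
  {"gripper": -1, "xyz": [0, 0, 0.1], "angular": [0, 0, 0]},
  {"gripper": -1, "xyz": [0, 0, 0.1], "angular": [0, 0, 0]},
  {"gripper": -1, "xyz": [0, 0, 0.1], "angular": [0, 0, 0]},
  {"gripper": -1, "xyz": [0, 0, 0.1], "angular": [0, 0, 0]},
])

```text
clock: 18.27
position: [595.5, 88.7, 24.2]
ee_rot: [-0.665, 0.747, -0.0, 0.001]
contact_force: [-0.4, 0.3, 6.3]
gripper_width: 24.5
```

```bash
python3 plan.py 435.5,290.3,90,189.7
```

```text
now 18.275 [595.5  88.7  24.2] tool y deg 173.3 w 24.5 F [-0.4  0.3  6.3] j [ 0.42  0.56 -0.29 -0.   -0.72 -0.53]
435.5,290.3,90,189.7 xyz cm [-18.17  18.22  -6.59] ang [-0.002  0.001 -0.286] dist 266.0
```

move_arm([
  {"gripper": -1, "xyz": [0, 0, -3.5], "angular": [0, 0, 0]},
  {"gripper": -1, "xyz": [0, 0, -6.8], "angular": [0, 0, 0]},
  {"gripper": -1, "xyz": [-4, 4, -7], "angular": [0, 0, -0.06]},
  {"gripper": -1, "xyz": [-8, 8, -7], "angular": [0, 0, -0.12]},
  {"gripper": -1, "xyz": [-12, 12, -7], "angular": [0, 0, -0.18]},
  {"gripper": -1, "xyz": [-15.5, 15.5, -7], "angular": [0, 0, -0.24]},
  {"gripper": -1, "xyz": [-18.2, 18.2, -6.8], "angular": [0, 0, -0.286]},
  {"gripper": -1, "xyz": [-18.2, 18.2, -6.8], "angular": [0, 0, -0.286]},
  {"gripper": -1, "xyz": [-18.2, 18.2, -4], "angular": [0, 0, -0.286]},
  {"gripper": -1, "xyz": [-18.2, 18.2, -4], "angular": [0, 0, -0.286]},
])

```text
clock: 19.52
position: [434.2, 288.4, 61.3]
ee_rot: [0.764, -0.645, -0.0, 0.003]
contact_force: [-0.2, 0.4, -0.3]
gripper_width: 24.1
```

```bash
python3 plan.py 435.5,290.3,24,189.7
```

```text
now 19.525 [434.2 288.4  61.3] tool y deg -170.4 w 24.1 F [-0.2  0.4 -0.3] j [ 0.9   0.41 -0.46 -0.   -0.71 -0.73]
435.5,290.3,24,189.7 xyz cm [-0.17 -0.18  3.73] ang [ 0.005 -0.003 -0.002] dist 37.0
```

move_arm([
  {"gripper": -1, "xyz": [0, 0, 0], "angular": [0, 0, 0]},
  {"gripper": -1, "xyz": [0, 0, 2], "angular": [0, 0, 0]},
  {"gripper": -1, "xyz": [0, 0, 2.5], "angular": [0, 0, 0]},
  {"gripper": -1, "xyz": [0, 0, 2.5], "angular": [0, 0, 0]},
])

```text
clock: 20.02
position: [435.4, 290.3, 38.4]
ee_rot: [0.764, -0.645, -0.0, 0.0]
contact_force: [-0.1, -0.4, 0.5]
gripper_width: 24.0
```

```bash
python3 plan.py 435.5,290.3,24,189.7
```

```text
now 20.025 [435.4 290.3  38.4] tool y deg -170.3 w 24.0 F [-0.1 -0.4  0.5] j [ 0.9   0.44 -0.47 -0.   -0.65 -0.73]
435.5,290.3,24,189.7 xyz cm [ 0.   -0.01  1.44] ang [ 0.001  0.    -0.001] dist 14.0
```

move_arm([
  {"gripper": -1, "xyz": [0, 0, 0.9], "angular": [0, 0, 0]},
  {"gripper": -1, "xyz": [0, 0, 1.5], "angular": [0, 0, 0]},
  {"gripper": -1, "xyz": [0, 0, 1.5], "angular": [0, 0, 0]},
  {"gripper": -1, "xyz": [0, 0, 1.5], "angular": [0, 0, 0]},
  {"gripper": -0.2, "xyz": [0, 0, 1.5], "angular": [0, 0, 0]},
  {"gripper": 0.3, "xyz": [0, 0, 1.5], "angular": [0, 0, 0]},
  {"gripper": 0.3, "xyz": [0, 0, 1.5], "angular": [0, 0, 0]},
  {"gripper": 0.3, "xyz": [0, 0, -2], "angular": [0, 0, 0]},
  {"gripper": 0.3, "xyz": [0, 0, -7], "angular": [0, 0, 0]},
  {"gripper": 0.3, "xyz": [0, 0, -12], "angular": [0, 0, 0]},
])

```text
clock: 21.28
position: [434.9, 290.0, 159.1]
ee_rot: [0.764, -0.645, -0.0, 0.001]
contact_force: [0.2, 1.7, 0.4]
gripper_width: 55.6
```

move_arm([
  {"gripper": 0.3, "xyz": [-2, 0, -6], "angular": [0, 0, 0]},
  {"gripper": 0.3, "xyz": [-4, 0, -8], "angular": [0, 0, 0]},
  {"gripper": 0.3, "xyz": [-4, 0, -8], "angular": [0, 0, 0]},
])

```text
clock: 21.65
position: [428.8, 331.3, 239.7]
ee_rot: [0.765, -0.644, -0.0, -0.002]
contact_force: [-0.4, -0.3, -0.0]
gripper_width: 55.6
```

```bash
python3 shot.py wrist w7;python3 shot.py side s7; python3 plan.py; python3 caps.py w7; python3 -c "
import cv2,numpy as np
a=cv2.imread('pics/w7.png');b=cv2.imread('pics/s7.png')
cv2.imwrite('pics/f7.png',np.hstack([a[:,150:550],b[100:400,150:550].repeat(1,0) if 0 else cv2.copyMakeBorder(b[130:430,150:550],0,180,0,0,0)]))"
```

```text
now 21.75 [427.7 329.  236.7] tool y deg -170.3 w 55.4 F [ 0.5 -0.7 -0.7] j [ 0.96  0.24 -0.19 -0.   -1.15 -0.79]
1031 [311.  28.] [452.4 192.6  56. ] [452.3 192.8  56.4]
861 [309.  98.] [444.7 242.9  56. ] [444.7 242.9  56.6]
751 [311. 159.] [435.4 290.4  56. ] [435.4 290.4  56.5]
```

View pics/f7.png

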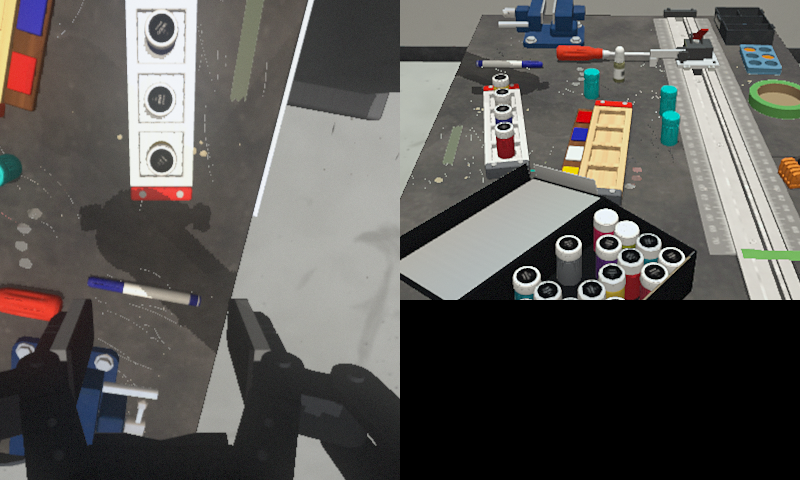

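The last pictures show all four jars upright in the metal rack. From the red end the order is yellow, white, blue, red. The wooden rack is empty, the bystanders look unmoved, and the arm is clear.

```bash
python3 -c "
from bench import arm
print(arm.job_done())"
```

```text
the job is handed in; nothing more can be done
None
```

The job is done and handed in: all four jars now stand in the metal rack in reverse order. From its red end they run yellow, white, blue, red, so the jar that was nearest the wooden rack's red end is now farthest from the metal rack's.

- **Placement:** every cap top measured about 56.5 mm, against 56 mm expected for a jar standing on a pocket floor. The jars sit within about 3 mm of their pocket centres. The red jar was outside the final wrist view, so its reading comes from the picture taken just before the yellow jar was moved; the final side view shows it still upright.
- **Bystanders:** the screwdriver, marker, dropper bottle and turquoise look-alikes look unmoved in the last side picture. I checked them by eye only.
- **Limits:** the clock read about 21.8 s against the 83 s allowed. The highest force component in any reading was about 6 N.
- **Disagreements:** the gripper read about 24 mm on the 27 mm jars, but every grip held. The camera views differed from each other by 2 to 4 mm, which is well inside the pocket clearance.

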